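# Wipe the brass offcuts off the brazing plate

### The job

Clear the brazing plate: take the scraper block by its orange handle and wipe all five loose brass and copper offcuts over the edge of the plate into the blue tray, without touching the offcuts with the gripper. Then set the scraper, without dropping it, upright on its wooden rest again and let go. Leave the brass frame, the V-block, the banded tin and the stack of cups where they are.

Things in the scene. Friction and masses are not known exactly. Their poses are not given: they have to be found in the camera images.
- plate: Dark steel brazing plate, fixed, 250 (x) x 270 (y) mm, flat top at 40 mm (dots on it are only painted). Origin under its centre at table height; +x away from the robot, +y left, within 20 degrees. Tray at one y end (left or right), rest at the other. Offcuts start within x -85 to 25, y -70 to 70 mm; frame and V-block on the far strip from x = 68 mm.
- tray: Blue open catch tray, fixed, 200 (x) x 130 (y) mm, walls 3 mm thick, 26 mm high. Origin under its centre at table height; axes parallel to the plate's. At the plate's left or right end, centre 190 mm from the plate's along y and -30 mm along x; its near wall is tucked 10 mm under the plate's edge (slab underside at 28 mm), so what is pushed over the edge falls in.
- rest: Rest for the scraper: pale wooden block with cork top, fixed, 170 (x) x 90 (y) x 30 mm high, flat top. Origin under its centre at table height; axes parallel to the plate's. At the plate's other end from the tray, its centre 190 mm from the plate's along y and -30 mm along x.
- scraper: Loose scraper block, 0.2 to 0.4 kg, starts upright on the rest. Foot 130 (its x, the blade width) x 40 (its y) mm, metal edge to 12 mm height, wood to 30 mm; on top an orange upright handle 90 (x) x 24 (y, the width to grip) mm, from 30 to 85 mm height. Origin at the centre of its underside, z up through the handle.
- chip1: Loose offcut: flat brass bar end 24 x 12 x 10 mm high, about 20 g. Origin at its middle (half its height up).
- chip2: Loose offcut: square brass bar end 14 x 14 x 12 mm high, about 20 g. Origin at its middle (half its height up).
- chip3: Loose offcut: copper disc 18 diameter x 10 mm high, about 20 g. Origin at its middle (half its height up).
- chip4: Loose offcut: small L-shaped brass piece within 20 x 20 x 10 mm high, about 20 g. Origin at its middle (half its height up).
- chip5: Loose offcut: copper plate piece 18 x 16 x 8 mm high, about 20 g. Origin at its middle (half its height up).
- frame: Bystander: finished brass frame, 44 (x) x 90 (y) x 10 mm high, lying on the far (+x) strip of the plate. Origin at the centre of its underside.
- vblock: Bystander: steel V-block 40 x 40 x 32 mm on the far (+x) strip of the plate. Origin at the centre of its underside.
- fluxtin: Bystander: open tin with red and yellow bands, 86 diameter x 100 mm high, on the table. Origin at the centre of its underside.
- cups: Bystander: stack of white cups, 74 diameter x 115 mm high, on the table. Origin at the centre of its underside.

How it is judged:
On the way, in this order (a step that is already met when the one before it is completed fails the run):
1. the scraper is brought to the plate's top, upright, its edge less than 8 mm above it (x of scraper in the frame of plate between -0.125 and 0.125 m and y of scraper in the frame of plate between -0.135 and 0.135 m and z of scraper in the frame of plate between 0.03 and 0.048 m and angle between scraper's own z axis and vertical below 0.4 rad), for 0.2 s.
2. all five offcuts lie in the tray (x of chip1 in the frame of tray between -0.097 and 0.097 m and y of chip1 in the frame of tray between -0.062 and 0.062 m and z of each of chip1, chip2, chip3, chip4, chip5 in the frame of tray below 0.034 m and x of chip2 in the frame of tray between -0.097 and 0.097 m and y of chip2 in the frame of tray between -0.062 and 0.062 m and x of chip3 in the frame of tray between -0.097 and 0.097 m and y of chip3 in the frame of tray between -0.062 and 0.062 m and x of chip4 in the frame of tray between -0.097 and 0.097 m and y of chip4 in the frame of tray between -0.062 and 0.062 m and x of chip5 in the frame of tray between -0.097 and 0.097 m and y of chip5 in the frame of tray between -0.062 and 0.062 m), for 0.2 s.
At the end, for the whole second after the job is handed in: All five offcuts at rest within the tray's walls, their middles under 34 mm from the table; the scraper released, at rest and upright (within 0.1 rad) on top of the rest, its centre over it; frame and V-block within 10 mm, tin and cups within 30 mm of their starts (all of step 2 and linear speed of each of chip1, chip2, chip3, chip4, chip5, scraper below 0.03 m/s and x of scraper in the frame of rest between -0.085 and 0.085 m and y of scraper in the frame of rest between -0.045 and 0.045 m and z of scraper in the frame of rest between 0.026 and 0.036 m and angle between scraper's own z axis and vertical below 0.1 rad and distance of each of frame, vblock from where it was at the start of the episode below 0.01 m and distance of each of fluxtin, cups from where it was at the start of the episode below 0.03 m); the robot touches nothing.
It fails at once if the gripper or arm touches an offcut (over 0.5 N) (contact force between any of the fingers, the arm and chip1 above 0.5 N or contact force between any of the fingers, the arm and chip2 above 0.5 N or contact force between any of the fingers, the arm and chip3 above 0.5 N or contact force between any of the fingers, the arm and chip4 above 0.5 N or contact force between any of the fingers, the arm and chip5 above 0.5 N).
It fails at once if the scraper is dropped (falls out of the fingers' hold faster than 0.6 m/s, a fall of about 20 mm) (contact force between the fingers and scraper below 0.1 N and linear speed of scraper above 0.6 m/s).
It fails at once if the brass frame or V-block is shifted by more than 10 mm, or the tin or cups by more than 30 mm (distance of any of frame, vblock from where it was at the start of the episode above 0.01 m or distance of any of fluxtin, cups from where it was at the start of the episode above 0.03 m).
It also fails if it takes over 48 s, if anything falls off the work surface, if the arm or the gripper's body presses on something with over 40 N, if the wrist force passes 120 N, or if a joint passes its speed limit or range.

### The arm

A 7-joint arm with a two-finger parallel gripper is mounted at the origin on the work surface. World frame = base frame: x ahead of the robot, y to its left, z up, the work surface at z = 0. Lengths are in m, angles in rad, forces in N, time in s.
With the tool pointing down it reaches from about 0.425 to 0.925 m from the base axis. Payload 6.8 kg.
Tool frame: the origin (TCP) lies at the very end of the fingers, on their centre line; the grasp point (between the pads) lies 19 mm behind it; z points along the fingers, x is the direction in which the jaws open and shut, and the axes are right-handed (so a half turn about z gives the same grasp; the last joint's range is limited). The gripper opens to 85 mm and grips with 20 to 120 N. Pads are 22 mm wide; open, the fingers measure 114 mm over their backs; the gripper's body (76 mm by 85 mm) begins 54 mm behind the grasp point. The pads swing forward as they close: fully open they stand 13 mm farther back than shut.
Start: joints at [1.201, 0.477, 0.022, 1.555, -0.011, 1.109, -0.083], TCP at [0.175, -0.652, 0.206] pointing down, gripper open.
Joint ranges: [-2.96, 2.96], [-0.34, 2.1], [-1.41, 1.46], [0.24, 2.44], [-1.37, 4.51], [0.17, 1.92], [-2.96, 2.96]. Speed limits (rad/s): [2.39, 2.39, 3.14, 3.14, 3.14, 3.14, 3.14].

### API

Orientations are given as a rotation vector (axis times angle).
In Python, from bench import get_obs, imaging, hand_in gives the robot as it stands.
- The arm moves only by the tool send_rows, never from a script. Its argument "motion" is a list of rows, each an object with "dp": the shift along the world's x, y, z in m, a list of three; "rot": the turn, a rotation vector about the world's x, y, z in rad, a list of three; "grip": the finger opening in m, from 0 to 0.0854. In form: [{"dp": [dx, dy, dz], "rot": [ax, ay, az], "grip": grip}, ...]. A call has 1 to 20 rows; each row shifts and turns the pose as measured when the row begins; what a row does not reach is not made up. A row lasts 1/8 s, in which the tool goes at most 62.5 mm and 10.7 degrees, less where a joint would pass 70% of its speed; a pose out of reach is approached as far as the arm can. A call is refused whole if a number of a shift passes 0.0625 or a number of a turn 0.188, either way. A call with a gripper value outside its range is refused whole. The fingers move at their own pace and stop on an object; "grip_force" is the grip in N (left out, the last holds). Time passes only in rows, so rows that do not move let the fingers close. It gives the time, the measured TCP pose, the force and the opening at its end, in the units of the state.
- get_obs(): the state, without advancing time (a new reading comes with each control period).
- imaging.grab_frame(name): name is "side" or "top" or "wrist"; returns a dict with "img" (400x640x3 uint8, red, green, blue), "fx", "fy", "cx", "cy" (pixels), "R" (3x3) and "t" (3): a world point X has camera coordinates R X + t. Camera axes: x right, y down, z forward; pixel columns grow to the right and rows downward; lengths in m; the calibration is good to about 2 mm. A picture is of the moment at which its call begins. There is no depth.
- hand_in(): hands the job in, once; it reports no verdict.
The state is a dict: "clock": time; "joints": joint angles; "qvel": joint speeds; "tau": joint torques, N m; "tcp_pos": TCP position; "orientation": TCP orientation; "contact_force": force on the tool from outside, world axes, zero at the start; "moment": the same for the moment, N m; "grip_width": finger opening in m.
Only numpy, scipy, OpenCV 4.12 (cv2) and the standard library are available. Lean on these libraries where they do the work, as an engineer would, in place of code of your own. Each camera call takes 0.05 s, during which the arm holds its last target. There are 200 camera calls.

## Working session

There is one attempt and no reset: what is moved stays moved. The work goes in short steps, Python scripts to look and compute and a tool call to move; the robot and the scene stay as the last step left them, time stands still between calls to the robot, and variables do not carry over. Pictures are saved under pics/ and viewed, about 8 in all and at most 12, crops included, and the job is handed in when it is done.

Besides the shell and the picture viewer there is one more tool, called after "Call:" in YAML: its name, and indented under it one key for each argument. send_rows: Moves the arm, as the interface text tells. Its arguments: {"type":"object","properties":{"motion":{"type":"array","items":{"type":"object","properties":{"dp":{"type":"array","items":{"type":"number"}},"rot":{"type":"array","items":{"type":"number"}},"grip":{"type":"number"}}}},"grip_force":{"type":"number"}},"required":["motion"]}

```bash
mkdir -p pics
python3 - <<'E'
from bench import get_obs, imaging
import cv2,pickle
s=get_obs();print({k:s[k] for k in('clock','tcp_pos','orientation','grip_width','contact_force')})
for n in('top','side'):
    f=imaging.grab_frame(n);pickle.dump(f,open(n+'.pkl','wb'))
    print(n,f['fx'],f['cx'],f['cy'],f['R'],f['t'])
    cv2.imwrite(f'pics/{n}0.png',f['img'][:,:,::-1])
E
```

```text
{'clock': 0.0, 'tcp_pos': array([ 0.17454095, -0.65136593,  0.20482447]), 'orientation': array([-2.49159795e+00,  1.91179755e+00,  2.41596500e-03]), 'grip_width': 0.08506112301285243, 'contact_force': array([-0.02118039, -0.01521976,  0.73827045])}
top 388.17569751413646 315.00891629338776 201.65632611372828 [[ 0.00821348 -0.99977206  0.01970711]
 [-0.98766404 -0.01119271 -0.15618729]
 [ 0.15637227 -0.01818117 -0.98753084]] [5.70839336e-05 5.53149187e-01 1.34355655e+00]
side 412.5935854007404 315.34735264155614 202.11018174595324 [[ 0.97243252 -0.23291029 -0.01130434]
 [-0.14045473 -0.54634231 -0.82570125]
 [ 0.18613828  0.8045265  -0.56399438]] [-0.5356702   0.13615333  1.12033069]
```

View pics/top0.png

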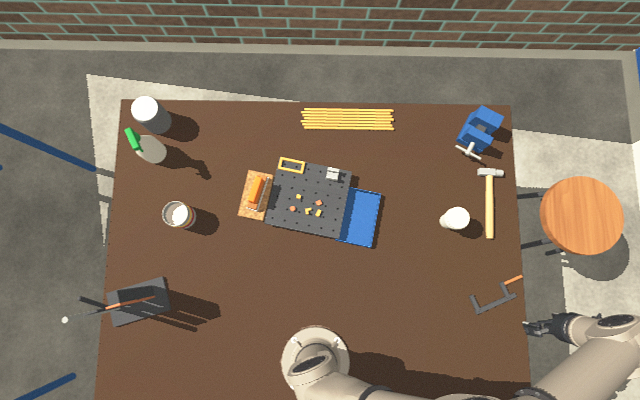

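View pics/side0.png

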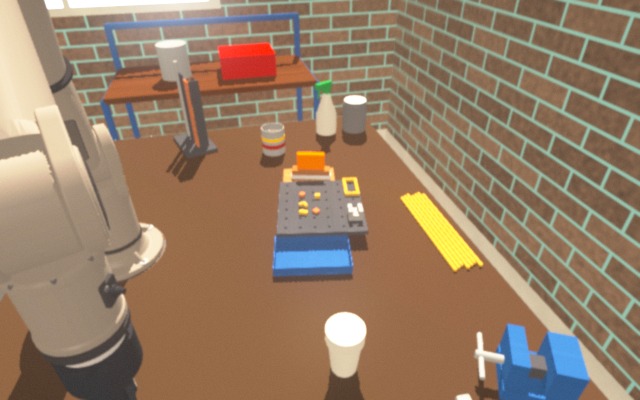

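Tray is on the right (-y) at about (362,217) in the top view, and the rest with the scraper is on the left at about (256,195). The chips are near (292-320,197-213). I'll magnify this area.

```bash
cat > h.py <<'E'
import numpy as np,cv2,pickle
def px2w(f,u,v,z):
    d=f['R'].T@np.array([(u-f['cx'])/f['fx'],(v-f['cy'])/f['fy'],1]);c=-f['R'].T@f['t']
    return c+d*(z-c[2])/d[2]
def w2px(f,X):
    q=f['R']@np.asarray(X,float)+f['t'];return np.array([f['fx']*q[0]/q[2]+f['cx'],f['fy']*q[1]/q[2]+f['cy']])
def P(f,pts,plate):  # plate (x,y,yaw) local->pixel
    c,s=np.cos(plate[2]),np.sin(plate[2])
    return np.array([w2px(f,[plate[0]+c*p[0]-s*p[1],plate[1]+s*p[0]+c*p[1],p[2]]) for p in pts])
def loc(X,pl):
    c,s=np.cos(pl[2]),np.sin(pl[2]);d=np.asarray(X[:2])-pl[:2];return np.array([c*d[0]+s*d[1],-s*d[0]+c*d[1]])
def crop(f,x0,y0,x1,y1,k,name):
    cv2.imwrite('pics/'+name,cv2.resize(f['img'][y0:y1,x0:x1,::-1],None,fx=k,fy=k,interpolation=cv2.INTER_CUBIC))
E
python3 - <<'E'
from h import *
f=pickle.load(open('top.pkl','rb'))
crop(f,232,148,392,256,5,'topc.png')
E
```

```text
(no output)
```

View pics/topc.png

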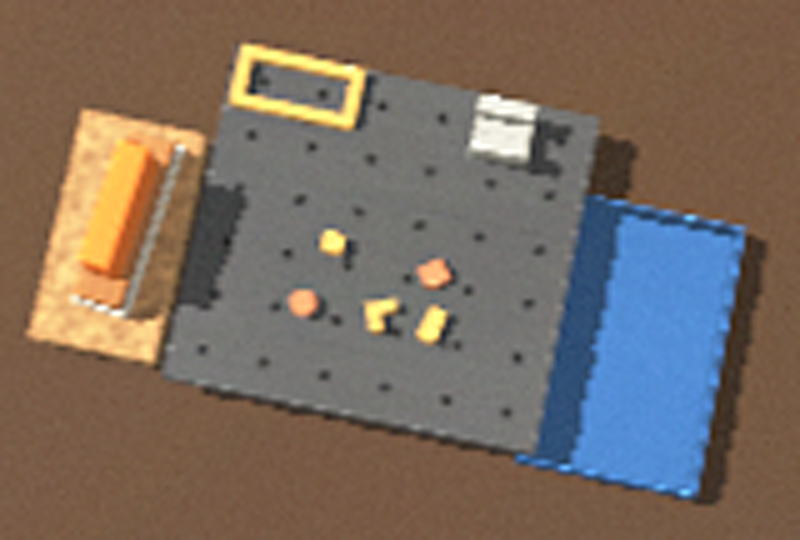

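```bash
cat > fit.py <<'E'
from h import *
from scipy.optimize import least_squares
f=pickle.load(open('top.pkl','rb'))
g=lambda a:np.array(a)/5+[232-.4,148-.4]
obs=g([(165,377),(537,452),(598,118),(80,108),(207,133),(157,365),(27,337),(745,228),(695,497)])
pts=[(-.125,.135,.04),(-.125,-.135,.04),(.125,-.135,.04),(.055,.235,.03),(.055,.145,.03),(-.115,.145,.03),(-.115,.235,.03),(.07,-.255,.026),(-.13,-.255,.026)]
r=least_squares(lambda p:(P(f,pts,p)-obs).ravel(),[.55,.05,-.2]);pl=r.x
print('plate',pl,'\nres',r.fun.reshape(-1,2).round(1).tolist())
np.save('plate.npy',pl)
print('rest',P is not None and [pl[0]+np.cos(pl[2])*-.03-np.sin(pl[2])*.19,pl[1]+np.sin(pl[2])*-.03+np.cos(pl[2])*.19])
for n,u,v,z in[('c2',333,240,.05),('c3',303,302,.05),('c4',380,313,.05),('c1',432,323,.05),('c5',434,271,.048)]:
    w=px2w(f,*g((u,v)),z);print(n,w.round(3),loc(w,pl).round(3))
hsv=cv2.cvtColor(f['img'],cv2.COLOR_RGB2HSV)
m=cv2.inRange(hsv,(8,180,200),(17,255,255));m[:, :245]=0;m[:,268:]=0;m[:165]=0;m[215:]=0
big=cv2.resize(m,None,fx=4,fy=4,interpolation=cv2.INTER_LINEAR)>127
c=max(cv2.findContours(big.astype('uint8'),0,2)[0],key=cv2.contourArea)
box=cv2.boxPoints(cv2.minAreaRect(c))/4-.4
W=np.array([px2w(f,u,v,.115) for u,v in box]);print('handle',box.round(1).tolist(),W.round(3).tolist())
ctr=W.mean(0);print(ctr,'rest-local',loc(ctr,pl)-[-.03,.19]);print([np.linalg.norm(W[i]-W[i-1]).round(4) for i in range(4)])
L=max([(W[i]-W[i-1]) for i in range(4)],key=np.linalg.norm);print('yaw of x axis',np.degrees(np.arctan2(L[1],L[0])),np.degrees(pl[2]))
E
python3 fit.py
```

```text
plate [ 0.57155542  0.02921411 -0.1934254 ] 
res [[-0.7, 0.1], [-0.3, 0.5], [0.6, -0.3], [0.7, 0.4], [-0.5, 0.4], [-0.9, -0.5], [0.5, -0.0], [0.2, -0.4], [0.5, -0.1]]
rest [np.float64(0.5786369601020543), np.float64(0.2214375537873343)]
c2 [0.573 0.066 0.05 ] [-0.005  0.036]
c3 [0.528 0.086 0.05 ] [-0.053  0.048]
c4 [0.521 0.032 0.05 ] [-0.05  -0.007]
c1 [ 0.514 -0.005  0.05 ] [-0.049 -0.045]
c5 [ 0.552 -0.007  0.048] [-0.012 -0.039]
handle [[248.0, 200.89999389648438], [260.3999938964844, 177.3000030517578], [265.1000061035156, 179.6999969482422], [252.6999969482422, 203.3000030517578]] [[0.542, 0.233, 0.115], [0.624, 0.194, 0.115], [0.616, 0.178, 0.115], [0.534, 0.217, 0.115]]
[0.57877    0.20534052 0.115     ] rest-local [ 0.00322476 -0.01577128]
[np.float64(0.0178), np.float64(0.0911), np.float64(0.0179), np.float64(0.0911)]
yaw of x axis -25.538564412380214 -11.082458917938345
```

Plate, rest and tray all fit within 1 px. The handle is near (0.579, 0.205), with yaw still uncertain (-18 to -25°). All chips fit inside one blade-width sweep. I'll move above the scraper and check with the wrist camera.

Call:
send_rows:
  motion:
    - {"dp": [0.038, 0.022, 0.04], "rot": [0, 0, 0.13], "grip": 0.085}
    - {"dp": [0.038, 0.022, 0.04], "rot": [0, 0, 0.13], "grip": 0.085}
    - {"dp": [0.038, 0.022, 0.02], "rot": [0, 0, 0.13], "grip": 0.085}
    - {"dp": [0.038, 0.022, 0], "rot": [0, 0, 0.13], "grip": 0.085}
    - {"dp": [0.038, 0.022, 0], "rot": [0, 0, 0.13], "grip": 0.085}
    - {"dp": [0.038, 0.022, 0], "rot": [0, 0, 0.13], "grip": 0.085}
    - {"dp": [0.025, 0.045, 0], "rot": [0, 0, 0.13], "grip": 0.085}
    - {"dp": [0.025, 0.045, 0], "rot": [0, 0, 0.13], "grip": 0.085}
    - {"dp": [0.025, 0.045, 0], "rot": [0, 0, 0.13], "grip": 0.085}
    - {"dp": [0.025, 0.045, 0], "rot": [0, 0, 0.13], "grip": 0.085}
    - {"dp": [0.025, 0.045, 0], "rot": [0, 0, 0.13], "grip": 0.085}
    - {"dp": [0.025, 0.045, 0], "rot": [0, 0, 0.13], "grip": 0.085}
    - {"dp": [0.004, 0.05, 0], "rot": [0, 0, 0.13], "grip": 0.085}
    - {"dp": [0.004, 0.05, 0], "rot": [0, 0, 0.13], "grip": 0.085}
    - {"dp": [0.004, 0.05, 0], "rot": [0, 0, 0.13], "grip": 0.085}
    - {"dp": [0.004, 0.05, 0], "rot": [0, 0, 0.13], "grip": 0.085}
    - {"dp": [0.004, 0.05, 0], "rot": [0, 0, 0.13], "grip": 0.085}
    - {"dp": [0.004, 0.05, 0], "rot": [0, 0, 0.13], "grip": 0.085}
    - {"dp": [0.004, 0.05, 0], "rot": [0, 0, 0.13], "grip": 0.085}
    - {"dp": [0.004, 0.05, 0], "rot": [0, 0, 0.13], "grip": 0.085}

```text
clock: 2.6
tcp_pos: [0.5865, 0.1744, 0.2983]
orientation: [2.431, 1.976, -0.02]
contact_force: [1.0, -0.5, 1.1]
grip_width: 0.0854
```

Run:
```python
from h import *
from bench import get_obs,imaging
from scipy.spatial.transform import Rotation as R
s=get_obs();M=R.from_rotvec(s['orientation']).as_matrix();print(s['tcp_pos'],np.degrees(np.arctan2(M[1,0],M[0,0])),M[:,2])
f=imaging.grab_frame('wrist');pickle.dump(f,open('w.pkl','wb'));crop(f,0,0,640,400,1,'w1.png')
print(f['R'],f['t'],f['fx'])
```

```text
[0.58653653 0.1744485  0.29827658] 78.21453360799636 [-0.00421052 -0.01459611 -0.99988461]
[[ 0.20419772  0.97880922 -0.01535577]
 [ 0.94125108 -0.19200398  0.27781445]
 [ 0.26897898 -0.07118271 -0.96051202]] [-0.28628996 -0.58133737  0.32171121] 306.55411983678755
```

View pics/w1.png

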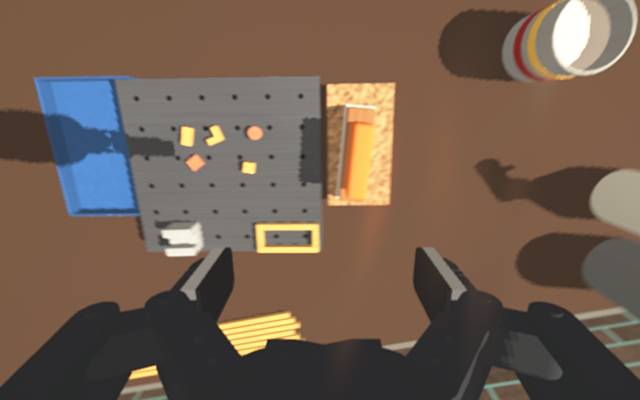

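The wrist view shows the rest at (327-395,83-206) and the scraper handle top at about (347-374,122-200). I'll zoom in for the corners.

Run:
```python
from h import *
f=pickle.load(open('w.pkl','rb'));a=f['img'][75:215,320:400,::-1]
a=cv2.rotate(cv2.resize(a,None,fx=5,fy=5,interpolation=cv2.INTER_CUBIC),cv2.ROTATE_90_COUNTERCLOCKWISE)
cv2.imwrite('pics/w1c.png',a)  # x'=(v-75)*5, y'=(399-u)*5
```

```text
(no output)
```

View pics/w1c.png

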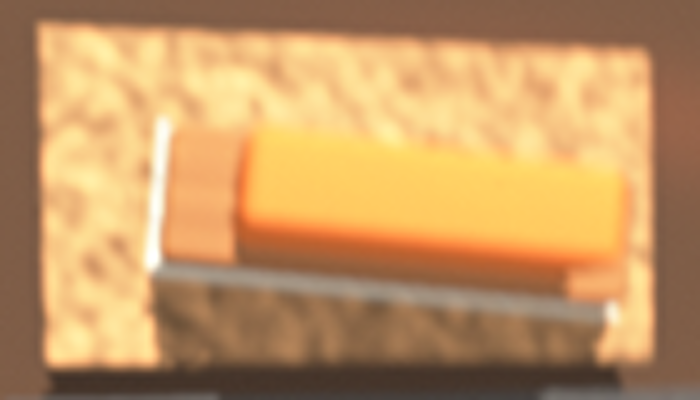

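Run:
```python
from h import *
from scipy.optimize import least_squares
pl=np.load('plate.npy');f=pickle.load(open('w.pkl','rb'))
g=lambda a:np.array([(399-y/5+.4,75+x/5-.4) for x,y in a])
obs=g([(250,128),(622,172),(617,258),(243,220),(150,271),(610,321),(163,118)])
H=.115;pts=[(-.045,.012,H),(.045,.012,H),(.045,-.012,H),(-.045,-.012,H),(-.065,-.02,.03),(.065,-.02,.03),(-.065,.02,.042)]
r=least_squares(lambda p:(P(f,pts,p)-obs).ravel(),[.579,.205,-.3]);p=r.x
print('scr',p,np.degrees(p[2]),r.fun.reshape(-1,2).round(1).tolist())
print('rest-local',loc(p,pl)-[-.03,.19])
# rest check in wrist
o=g([(38,22),(650,48),(653,362),(45,368)])
R_=[(-.115,.235,.03),(.055,.235,.03),(.055,.145,.03),(-.115,.145,.03)]
print((P(f,R_,pl)-o).round(1).tolist())
q=least_squares(lambda p:(P(f,R_,p)-o).ravel(),pl).x;print('plate by wrist',q)
t=pickle.load(open('top.pkl','rb'))
print('top px pred',(5*(P(t,pts,p)-[231.6,147.6])).round().tolist())
```

```text
scr [ 0.5862397   0.21574529 -0.28785141] -16.492670772309427 [[1.9, -0.5], [1.0, 2.2], [-1.9, 1.5], [-1.1, -0.9], [-0.3, -0.6], [0.7, -1.0], [-0.3, -0.7]]
rest-local [ 0.00855514 -0.0041247 ]
[[-2.7, 0.0], [-3.2, -0.6], [-1.0, -0.8], [-1.0, -0.4]]
plate by wrist [ 0.57345279  0.03185149 -0.18915799]
top px pred [[72.0, 260.0], [114.0, 135.0], [147.0, 145.0], [106.0, 270.0], [124.0, 318.0], [180.0, 149.0], [68.0, 299.0]]
```

The wrist fit gives the scraper at (0.586, 0.216), yaw -16.5°, which matches the foot corners in the top view. Descending.

Call:
send_rows:
  motion:
    - {"dp": [0, 0.041, 0], "rot": [0.0146, -0.0042, -0.082], "grip": 0.085}
    - {"dp": [0, 0, -0.04], "rot": [0, 0, 0], "grip": 0.085}
    - {"dp": [0, 0, -0.04], "rot": [0, 0, 0], "grip": 0.085}
    - {"dp": [0, 0, -0.03], "rot": [0, 0, 0], "grip": 0.085}
    - {"dp": [0, 0, 0], "rot": [0, 0, 0], "grip": 0.085}

```text
clock: 3.28
tcp_pos: [0.5829, 0.2276, 0.184]
orientation: [-2.497, -1.894, -0.003]
contact_force: [0.2, 0.3, 0.5]
grip_width: 0.085
```

```bash
cat > st.py <<'E'
from h import *
from bench import get_obs
from scipy.spatial.transform import Rotation as R
s=get_obs();M=R.from_rotvec(s['orientation']).as_matrix();pl=np.load('plate.npy')
z=M[:,2];c=np.cross(z,[0,0,-1])
print(s['clock'],s['tcp_pos'].round(4),'head',np.degrees(np.arctan2(M[1,0],M[0,0])).round(2),'tiltfix',c.round(4),'local',loc(s['tcp_pos'],pl).round(4),s['contact_force'].round(1),s['grip_width'])
E
python3 st.py
```

```text
3.275 [0.5829 0.2276 0.184 ] head 74.38 tiltfix [-0.0071 -0.0029 -0.    ] local [-0.027   0.1968] [0.2 0.3 0.5] 0.08496851051589918
```

Call:
send_rows:
  motion:
    - {"dp": [0.003, -0.012, -0.03], "rot": [-0.007, -0.003, -0.015], "grip": 0.085}
    - {"dp": [0, 0, -0.03], "rot": [0, 0, 0], "grip": 0.085}
    - {"dp": [0, 0, -0.03], "rot": [0, 0, 0], "grip": 0.085}
    - {"dp": [0, 0, 0], "rot": [0, 0, 0], "grip": 0.085}
    - {"dp": [0, 0, 0], "rot": [0, 0, 0], "grip": 0.085}

```text
clock: 3.9
tcp_pos: [0.5908, 0.2166, 0.1]
orientation: [2.518, 1.874, 0.016]
contact_force: [0.5, 0.8, -0.2]
grip_width: 0.0848
```

```bash
python3 st.py
python3 - <<'E'
from h import *
from bench import imaging
a=imaging.grab_frame('wrist');b=imaging.grab_frame('side')
A=a['img'][60:400,120:620];B=cv2.resize(b['img'][110:280,250:380],None,fx=2,fy=2,interpolation=cv2.INTER_CUBIC)
cv2.imwrite('pics/g1.png',np.hstack([A,B])[:,:,::-1])
E
```

```text
3.9 [0.5908 0.2166 0.1   ] head 73.3 tiltfix [-0.0037  0.0096  0.    ] local [-0.0171  0.1876] [ 0.5  0.8 -0.2] 0.08479466548649099
```

View pics/g1.png

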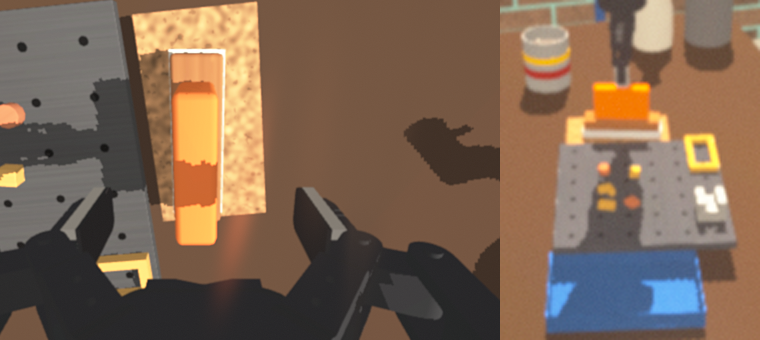

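Handle (crop x≈196) sits between the fingers (≈105 and 310) and is aligned with them. Descending and closing.

Call:
send_rows:
  grip_force: 60
  motion:
    - {"dp": [-0.004, 0, -0.015], "rot": [-0.003, 0.008, 0], "grip": 0.085}
    - {"dp": [0, 0, -0.01], "rot": [0, 0, 0], "grip": 0.085}
    - {"dp": [0, 0, 0], "rot": [0, 0, 0], "grip": 0.085}
    - {"dp": [0, 0, 0], "rot": [0, 0, 0], "grip": 0.05}
    - {"dp": [0, 0, 0], "rot": [0, 0, 0], "grip": 0.03}
    - {"dp": [0, 0, 0], "rot": [0, 0, 0], "grip": 0.01}
    - {"dp": [0, 0, 0], "rot": [0, 0, 0], "grip": 0.01}
    - {"dp": [0, 0, 0], "rot": [0, 0, 0], "grip": 0.01}

```text
clock: 5.0
tcp_pos: [0.5872, 0.2164, 0.075]
orientation: [2.519, 1.874, 0.004]
contact_force: [-0.6, -0.9, -1.4]
grip_width: 0.0222
```

```bash
python3 st.py
```

```text
5.0 [0.5872 0.2164 0.075 ] head 73.28 tiltfix [-0.0002  0.0033  0.    ] local [-0.0206  0.1867] [-0.6 -0.9 -1.4] 0.02221435309275299
```

Call:
send_rows:
  motion:
    - {"dp": [0, 0, 0.012], "rot": [0, 0, 0], "grip": 0.01}
    - {"dp": [0, 0, 0.012], "rot": [0, 0, 0], "grip": 0.01}
    - {"dp": [0, 0, 0.008], "rot": [0, 0, 0], "grip": 0.01}
    - {"dp": [-0.0067, -0.022, 0], "rot": [0, 0, 0.025], "grip": 0.01}
    - {"dp": [-0.0067, -0.022, 0], "rot": [0, 0, 0.025], "grip": 0.01}
    - {"dp": [-0.0067, -0.022, 0], "rot": [0, 0, 0.025], "grip": 0.01}
    - {"dp": [-0.0067, -0.022, 0], "rot": [0, 0, 0.02], "grip": 0.01}
    - {"dp": [0, 0, 0], "rot": [0, 0, 0], "grip": 0.01}
    - {"dp": [0, 0, 0], "rot": [0, 0, 0], "grip": 0.01}

```text
clock: 6.12
tcp_pos: [0.56, 0.1279, 0.1124]
orientation: [2.423, 1.996, 0.01]
contact_force: [0.3, 0.5, -3.1]
grip_width: 0.0224
```

```bash
python3 st.py
```

```text
6.125 [0.56   0.1279 0.1124] head 78.97 tiltfix [-0.0026  0.0064  0.    ] local [-0.0303  0.0947] [ 0.3  0.5 -3.1] 0.022408465677914057
```

Call:
send_rows:
  motion:
    - {"dp": [0, 0, -0.012], "rot": [-0.003, 0.006, 0], "grip": 0.01}
    - {"dp": [0, 0, -0.009], "rot": [0, 0, 0], "grip": 0.01}
    - {"dp": [0, 0, 0], "rot": [0, 0, 0], "grip": 0.01}
    - {"dp": [0, 0, -0.003], "rot": [0, 0, 0], "grip": 0.01}
    - {"dp": [0, 0, 0], "rot": [0, 0, 0], "grip": 0.01}

```text
clock: 6.75
tcp_pos: [0.56, 0.1308, 0.0864]
orientation: [-2.421, -2.001, -0.0]
contact_force: [0.6, 0.7, -2.4]
grip_width: 0.0227
```

```bash
python3 st.py
python3 - <<'E'
from h import *
from bench import imaging
a=imaging.grab_frame('wrist');b=imaging.grab_frame('side')
A=a['img'][20:400,60:560];B=cv2.resize(b['img'][130:282,250:370],None,fx=2.5,fy=2.5,interpolation=cv2.INTER_CUBIC)
cv2.imwrite('pics/g2.png',np.hstack([A,B])[:,:,::-1])
E
```

```text
6.75 [0.56   0.1308 0.0864] head 79.15 tiltfix [-0.001  -0.0006 -0.    ] local [-0.0309  0.0975] [ 0.6  0.7 -2.4] 0.022739250592413884
```

View pics/g2.png

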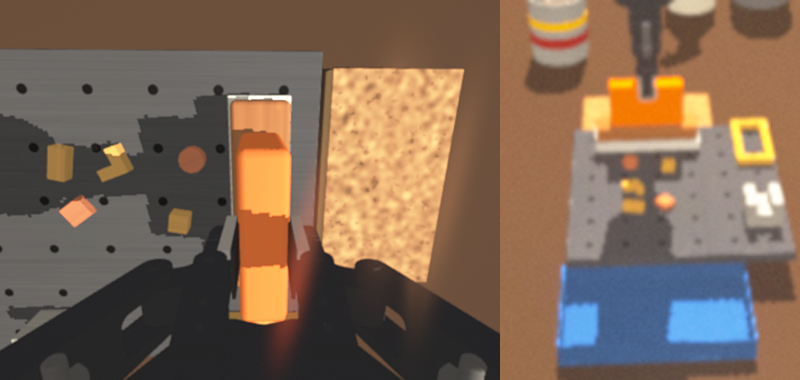

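The blade is square on the plate behind all five chips, about 1.4 mm up. Starting the sweep.

Call:
send_rows:
  motion:
    - {"dp": [-0.0015, -0.008, 0], "rot": [0, 0, 0], "grip": 0.01}
    - {"dp": [-0.0019, -0.01, 0], "rot": [0, 0, 0], "grip": 0.01}
    - {"dp": [-0.0019, -0.01, 0], "rot": [0, 0, 0], "grip": 0.01}
    - {"dp": [-0.0019, -0.01, 0], "rot": [0, 0, 0], "grip": 0.01}
    - {"dp": [-0.0019, -0.01, 0], "rot": [0, 0, 0], "grip": 0.01}
    - {"dp": [-0.0019, -0.01, 0], "rot": [0, 0, 0], "grip": 0.01}
    - {"dp": [-0.0019, -0.01, 0], "rot": [0, 0, 0], "grip": 0.01}
    - {"dp": [0, 0, 0], "rot": [0, 0, 0], "grip": 0.01}

```text
clock: 7.85
tcp_pos: [0.5466, 0.0563, 0.0873]
orientation: [2.424, 1.998, 0.001]
contact_force: [0.2, 0.2, -2.9]
grip_width: 0.0225
```

```bash
python3 st.py
```

```text
7.85 [0.5466 0.0563 0.0873] head 79.0 tiltfix [-0.0002  0.001   0.    ] local [-0.0297  0.0218] [ 0.2  0.2 -2.9] 0.02250044622860697
```

Call:
send_rows:
  motion:
    - {"dp": [-0.0019, -0.01, -0.001], "rot": [0, 0, 0], "grip": 0.01}
    - {"dp": [-0.0019, -0.01, 0], "rot": [0, 0, 0], "grip": 0.01}
    - {"dp": [-0.0019, -0.01, 0], "rot": [0, 0, 0], "grip": 0.01}
    - {"dp": [-0.0019, -0.01, 0], "rot": [0, 0, 0], "grip": 0.01}
    - {"dp": [-0.0019, -0.01, 0], "rot": [0, 0, 0], "grip": 0.01}
    - {"dp": [-0.0019, -0.01, 0], "rot": [0, 0, 0], "grip": 0.01}
    - {"dp": [-0.0019, -0.01, 0], "rot": [0, 0, 0], "grip": 0.01}
    - {"dp": [0, 0, 0], "rot": [0, 0, 0], "grip": 0.01}

```text
clock: 8.85
tcp_pos: [0.5325, -0.0181, 0.0864]
orientation: [2.424, 1.999, 0.003]
contact_force: [0.7, -0.1, -2.7]
grip_width: 0.0225
```

```bash
python3 st.py
python3 - <<'E'
from h import *
from bench import imaging
a=imaging.grab_frame('wrist');b=imaging.grab_frame('side')
A=a['img'][20:400,60:560];B=cv2.resize(b['img'][130:282,250:370],None,fx=2.5,fy=2.5,interpolation=cv2.INTER_CUBIC)
cv2.imwrite('pics/g3.png',np.hstack([A,B])[:,:,::-1])
E
```

```text
8.85 [ 0.5325 -0.0181  0.0864] head 79.02 tiltfix [-0.001   0.0015  0.    ] local [-0.0293 -0.0539] [ 0.7 -0.1 -2.7] 0.022493189934003777
```

View pics/g3.png

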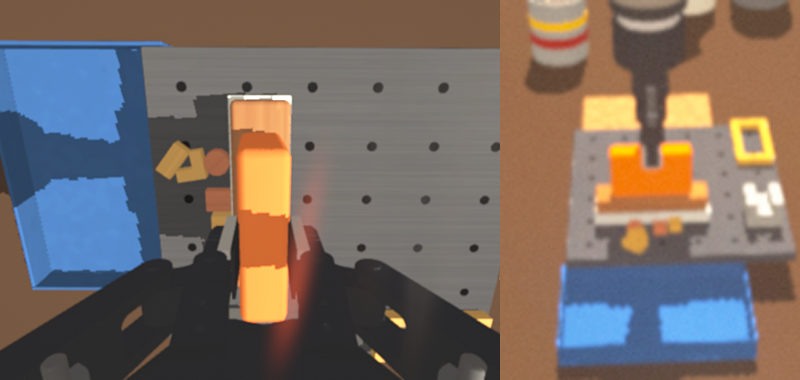

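All five chips are gathered in front of the blade. Pushing on over the edge.

Call:
send_rows:
  motion:
    - {"dp": [-0.0019, -0.01, 0], "rot": [0, 0, 0], "grip": 0.01}
    - {"dp": [-0.0019, -0.01, 0], "rot": [0, 0, 0], "grip": 0.01}
    - {"dp": [-0.0019, -0.01, 0], "rot": [0, 0, 0], "grip": 0.01}
    - {"dp": [-0.0019, -0.01, 0], "rot": [0, 0, 0], "grip": 0.01}
    - {"dp": [-0.0019, -0.01, 0], "rot": [0, 0, 0], "grip": 0.01}
    - {"dp": [-0.0019, -0.01, 0], "rot": [0, 0, 0], "grip": 0.01}
    - {"dp": [-0.0019, -0.01, 0], "rot": [0, 0, 0], "grip": 0.01}
    - {"dp": [-0.001, -0.006, 0], "rot": [0, 0, 0], "grip": 0.01}
    - {"dp": [0, 0, 0], "rot": [0, 0, 0], "grip": 0.01}
    - {"dp": [0, 0, 0], "rot": [0, 0, 0], "grip": 0.01}

```text
clock: 10.2
tcp_pos: [0.5171, -0.0982, 0.0865]
orientation: [-2.422, -2.0, -0.003]
contact_force: [-0.2, 0.6, -3.1]
grip_width: 0.0228
```

```bash
python3 st.py
python3 - <<'E'
from h import *
from bench import imaging
a=imaging.grab_frame('wrist');b=imaging.grab_frame('side')
A=a['img'][20:400,60:560];B=cv2.resize(b['img'][130:282,250:370],None,fx=2.5,fy=2.5,interpolation=cv2.INTER_CUBIC)
cv2.imwrite('pics/g4.png',np.hstack([A,B])[:,:,::-1])
E
```

```text
10.2 [ 0.5171 -0.0982  0.0865] head 79.1 tiltfix [-0.0015  0.0016  0.    ] local [-0.029  -0.1356] [-0.2  0.6 -3.1] 0.022775199408177123
```

View pics/g4.png

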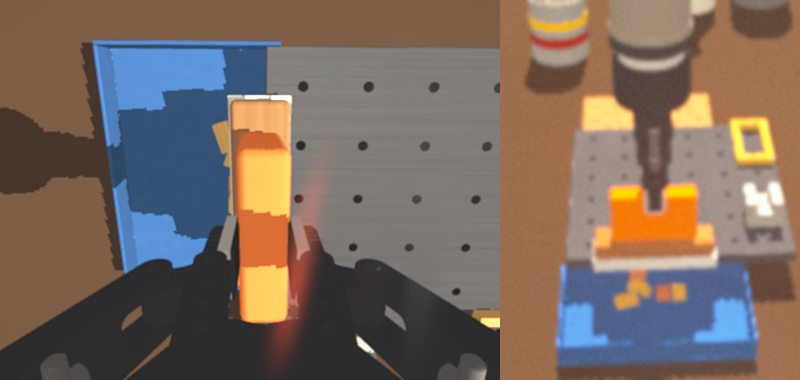

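All five are in the tray and the plate is clear. Lifting and returning to the rest.

Call:
send_rows:
  motion:
    - {"dp": [0, 0, 0.012], "rot": [0, 0, 0], "grip": 0.01}
    - {"dp": [0, 0, 0.012], "rot": [0, 0, 0], "grip": 0.01}
    - {"dp": [0, 0, 0.008], "rot": [0, 0, 0], "grip": 0.01}
    - {"dp": [0.003, 0.015, 0], "rot": [0, 0, 0], "grip": 0.01}
    - {"dp": [0.006, 0.03, 0], "rot": [0, 0, 0], "grip": 0.01}
    - {"dp": [0.006, 0.03, 0], "rot": [0, 0, 0], "grip": 0.01}
    - {"dp": [0.006, 0.03, 0], "rot": [0, 0, 0], "grip": 0.01}
    - {"dp": [0.006, 0.03, 0], "rot": [0, 0, 0], "grip": 0.01}
    - {"dp": [0.006, 0.03, 0], "rot": [0, 0, 0], "grip": 0.01}
    - {"dp": [0.006, 0.03, 0], "rot": [0, 0, 0], "grip": 0.01}
    - {"dp": [0.006, 0.03, 0], "rot": [0, 0, 0], "grip": 0.01}
    - {"dp": [0.005, 0.025, 0], "rot": [0, 0, 0], "grip": 0.01}
    - {"dp": [0.004, 0.02, 0], "rot": [0, 0, 0], "grip": 0.01}
    - {"dp": [0, 0, 0], "rot": [0, 0, 0], "grip": 0.01}
    - {"dp": [0, 0, 0], "rot": [0, 0, 0], "grip": 0.01}

```text
clock: 12.18
tcp_pos: [0.5685, 0.1942, 0.1205]
orientation: [-2.411, -2.008, -0.007]
contact_force: [-0.6, -0.6, -3.3]
grip_width: 0.0223
```

```bash
python3 st.py
```

```text
12.175 [0.5685 0.1942 0.1205] head 79.58 tiltfix [-0.0061  0.0006  0.    ] local [-0.0347  0.1613] [-0.6 -0.6 -3.3] 0.022339535944505627
```

Call:
send_rows:
  motion:
    - {"dp": [0.005, 0.013, 0], "rot": [-0.006, 0, 0], "grip": 0.01}
    - {"dp": [0.005, 0.012, 0], "rot": [0, 0, 0], "grip": 0.01}
    - {"dp": [0, 0, 0], "rot": [0, 0, 0], "grip": 0.01}
    - {"dp": [0, 0, -0.012], "rot": [0, 0, 0], "grip": 0.01}
    - {"dp": [0, 0, -0.012], "rot": [0, 0, 0], "grip": 0.01}
    - {"dp": [0, 0, -0.008], "rot": [0, 0, 0], "grip": 0.01}
    - {"dp": [0, 0, 0], "rot": [0, 0, 0], "grip": 0.01}
    - {"dp": [0, 0, 0], "rot": [0, 0, 0], "grip": 0.01}

```text
clock: 13.18
tcp_pos: [0.5788, 0.2174, 0.0849]
orientation: [2.417, 2.005, -0.005]
contact_force: [0.1, 0.5, -2.6]
grip_width: 0.022
```

```bash
python3 st.py
```

```text
13.175 [0.5788 0.2174 0.0849] head 79.36 tiltfix [ 0.0029 -0.0015  0.    ] local [-0.029  0.186] [ 0.1  0.5 -2.6] 0.022013401427751607
```

Call:
send_rows:
  motion:
    - {"dp": [0, 0, -0.005], "rot": [0.003, -0.0015, 0], "grip": 0.01}
    - {"dp": [0, 0, -0.003], "rot": [0, 0, 0], "grip": 0.01}
    - {"dp": [0, 0, -0.001], "rot": [0, 0, 0], "grip": 0.01}
    - {"dp": [0, 0, -0.001], "rot": [0, 0, 0], "grip": 0.01}
    - {"dp": [0, 0, 0], "rot": [0, 0, 0], "grip": 0.01}

```text
clock: 13.8
tcp_pos: [0.5794, 0.2176, 0.0752]
orientation: [2.418, 2.005, 0.003]
contact_force: [0.8, -0.1, -3.3]
grip_width: 0.0225
```

```bash
python3 st.py
```

```text
13.8 [0.5794 0.2176 0.0752] head 79.35 tiltfix [-0.0009  0.0017  0.    ] local [-0.0285  0.1864] [ 0.8 -0.1 -3.3] 0.02245899175104553
```

Call:
send_rows:
  motion:
    - {"dp": [0, 0, -0.001], "rot": [0, 0, 0], "grip": 0.01}
    - {"dp": [0, 0, -0.001], "rot": [0, 0, 0], "grip": 0.01}
    - {"dp": [0, 0, 0], "rot": [0, 0, 0], "grip": 0.01}

```text
clock: 14.18
tcp_pos: [0.5796, 0.2178, 0.0752]
orientation: [2.417, 2.005, 0.003]
contact_force: [0.7, 0.5, -3.3]
grip_width: 0.0221
```

```bash
python3 st.py
```

```text
14.175 [0.5796 0.2178 0.0752] head 79.35 tiltfix [-0.0001  0.0028  0.    ] local [-0.0283  0.1867] [ 0.7  0.5 -3.3] 0.022104836728000773
```

Call:
send_rows:
  motion:
    - {"dp": [0, 0, -0.003], "rot": [0, 0, 0], "grip": 0.01}
    - {"dp": [0, 0, 0], "rot": [0, 0, 0], "grip": 0.01}

```text
clock: 14.42
tcp_pos: [0.5803, 0.2182, 0.0755]
orientation: [2.415, 2.003, 0.005]
contact_force: [0.1, -0.2, -3.7]
grip_width: 0.0226
```

```bash
python3 st.py
```

```text
14.425 [0.5803 0.2182 0.0755] head 79.33 tiltfix [0.0009 0.0049 0.    ] local [-0.0278  0.1872] [ 0.1 -0.2 -3.7] 0.022640729709907503
```

z holds at 0.075, the original rest height, so the foot is supported. Releasing gently and retreating.

Call:
send_rows:
  motion:
    - {"dp": [0, 0, 0], "rot": [0, 0, 0], "grip": 0.03}
    - {"dp": [0, 0, 0], "rot": [0, 0, 0], "grip": 0.05}
    - {"dp": [0, 0, 0], "rot": [0, 0, 0], "grip": 0.085}
    - {"dp": [0, 0, 0], "rot": [0, 0, 0], "grip": 0.085}
    - {"dp": [0, 0, 0], "rot": [0, 0, 0], "grip": 0.085}
    - {"dp": [0, 0, 0.02], "rot": [0, 0, 0], "grip": 0.085}
    - {"dp": [0, 0, 0.03], "rot": [0, 0, 0], "grip": 0.085}
    - {"dp": [0, 0, 0.04], "rot": [0, 0, 0], "grip": 0.085}
    - {"dp": [0, 0, 0.04], "rot": [0, 0, 0], "grip": 0.085}
    - {"dp": [0, 0, 0.04], "rot": [0, 0, 0], "grip": 0.085}
    - {"dp": [0, 0, 0.04], "rot": [0, 0, 0], "grip": 0.085}
    - {"dp": [0, 0, 0.02], "rot": [0, 0, 0], "grip": 0.085}
    - {"dp": [0, 0, 0], "rot": [0, 0, 0], "grip": 0.085}

```text
clock: 16.05
tcp_pos: [0.5795, 0.2208, 0.3233]
orientation: [2.411, 2.006, 0.02]
contact_force: [-0.5, 0.7, -0.4]
grip_width: 0.085
```

```bash
python3 st.py
python3 - <<'E'
from h import *
from bench import imaging
a=imaging.grab_frame('wrist');b=imaging.grab_frame('side')
A=a['img'][20:400,0:500];B=cv2.resize(b['img'][130:282,250:370],None,fx=2.5,fy=2.5,interpolation=cv2.INTER_CUBIC)
cv2.imwrite('pics/g5.png',np.hstack([A,B])[:,:,::-1])
E
```

```text
16.05 [0.5795 0.2208 0.3233] head 79.52 tiltfix [-0.0043  0.0128  0.    ] local [-0.0291  0.1895] [-0.5  0.7 -0.4] 0.08496277701425022
```

View pics/g5.png

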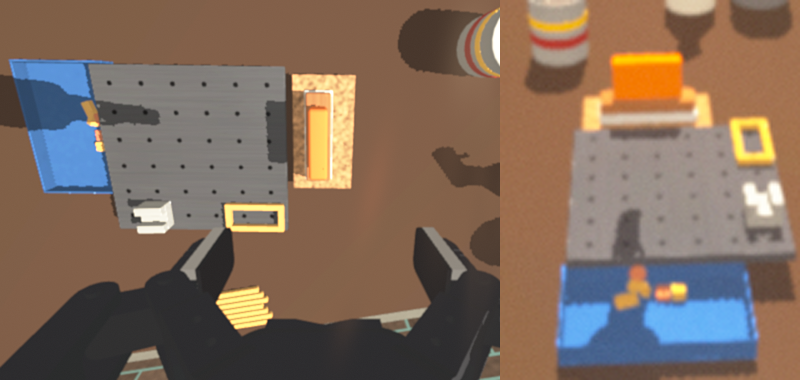

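The plate is clear, the scraper stands on the rest, and frame and V-block look unmoved. I'll zoom once more to confirm that five chips are inside the tray, including the disc near the plate edge.

Run:
```python
from h import *
from bench import imaging
pl=np.load('plate.npy')
b=imaging.grab_frame('side');t=imaging.grab_frame('top');t0=pickle.load(open('top.pkl','rb'));b0=pickle.load(open('side.pkl','rb'))
print(P(b,[(-.127,-.128,.003),(.067,-.128,.003),(.067,-.252,.003),(-.127,-.252,.003),(-.03,-.135,.04),(-.03,-.128,.008),(-.03,-.145,.008)],pl).round(1).tolist())
A=cv2.resize(b['img'][220:280,265:361],None,fx=8,fy=8,interpolation=cv2.INTER_CUBIC)
cv2.imwrite('pics/g6.png',A[:,:,::-1])
# bystander shift: frame/V-block/tin/cup patches
for n,(x,y) in dict(frame=(291,165),vb=(333,174),cups=(455,218),tin=(179,215)).items():
    p=t0['img'][y-14:y+14,x-18:x+18];r=cv2.matchTemplate(t['img'][y-24:y+24,x-28:x+28],p,cv2.TM_CCOEFF_NORMED);print(n,cv2.minMaxLoc(r)[1::2])
```

```text
[[276.1, 243.3], [346.2, 240.8], [351.3, 272.2], [274.3, 275.1], [311.1, 233.1], [311.2, 240.6], [311.4, 244.6]]
frame (0.9934864044189453, (10, 10))
vb (0.997344970703125, (10, 10))
cups (0.9990094304084778, (10, 10))
tin (0.9980788826942444, (10, 10))
```

View pics/g6.png

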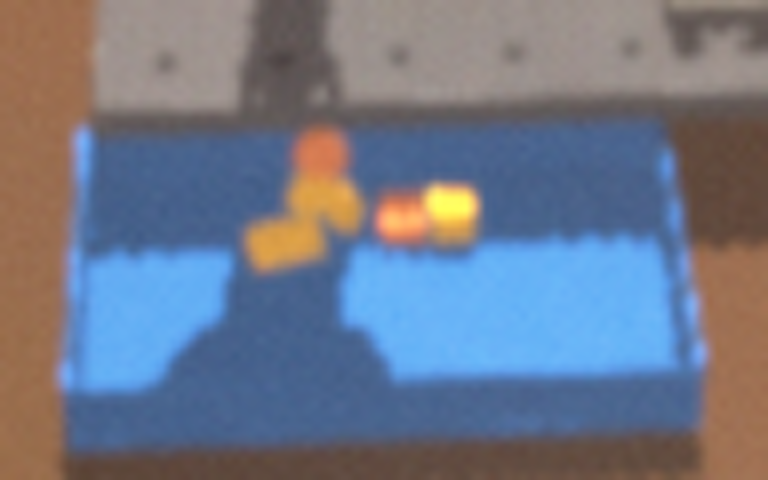

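There are five chips in the tray. The disc is close to the near wall, so I'll triangulate it from the side and top views.

Run:
```python
from h import *
from bench import imaging
from scipy.optimize import least_squares
pl=np.load('plate.npy');C={}
for n,(x0,y0,x1,y1) in dict(side=(270,234,355,270),top=(335,185,385,248)).items():
    f=imaging.grab_frame(n);h=cv2.cvtColor(f['img'],cv2.COLOR_RGB2HSV)
    m=cv2.inRange(h,(0,90,80),(28,255,255));k=np.zeros_like(m);k[y0:y1,x0:x1]=m[y0:y1,x0:x1]
    # drop brown table: inside tray polygon only
    poly=P(f,[(-.124,-.120,.02),(.064,-.120,.02),(.064,-.25,.003),(-.124,-.25,.003)],pl).astype(int)
    q=np.zeros_like(m);cv2.fillPoly(q,[poly],255);k&=q
    h16=h[...,0];N,_,st,ce=cv2.connectedComponentsWithStats(k)
    print(n,[(st[i,4],ce[i].round(1).tolist()) for i in range(1,N) if st[i,4]>2])
    red=((h16<13)&(k>0)).astype('uint8');N,_,st,ce=cv2.connectedComponentsWithStats(red)
    print(' copper',[(st[i,4],ce[i].round(1).tolist()) for i in range(1,N) if st[i,4]>2]);C[n]=(f,[ce[i] for i in range(1,N) if st[i,4]>2])
for a in C['side'][1]:
  for b in C['top'][1]:
    r=least_squares(lambda X:np.r_[w2px(C['side'][0],X)-a,w2px(C['top'][0],X)-b],[.52,-.1,.02])
    print(a.round(1),b.round(1),'X',r.x.round(3),'tray-local',(loc(r.x,pl)-[-.03,-.19]).round(3),'cost',r.cost.round(2))
f=C['top'][0]
a=cv2.resize(f['img'][185:250,330:390],None,fx=9,fy=9,interpolation=cv2.INTER_CUBIC);cv2.imwrite('pics/g7.png',a[:,:,::-1])
```

```text
side [(np.int32(127), [303.1, 245.0]), (np.int32(67), [317.9, 246.4])]
 copper [(np.int32(34), [304.6, 238.8]), (np.int32(23), [315.0, 246.5])]
top [(np.int32(38), [349.6, 210.4]), (np.int32(53), [347.7, 220.5])]
 copper [(np.int32(19), [348.8, 212.2]), (np.int32(16), [344.2, 218.4])]
[304.6 238.8] [348.8 212.2] X [ 0.503 -0.114  0.038] tray-local [-0.01   0.036] cost 12.58
[304.6 238.8] [344.2 218.4] X [ 0.497 -0.101  0.027] tray-local [-0.018  0.048] cost 0.03
[315.  246.5] [348.8 212.2] X [ 0.521 -0.119  0.009] tray-local [0.009 0.035] cost 0.01
[315.  246.5] [344.2 218.4] X [ 0.516 -0.105 -0.003] tray-local [0.001 0.047] cost 14.75
```

View pics/g7.png

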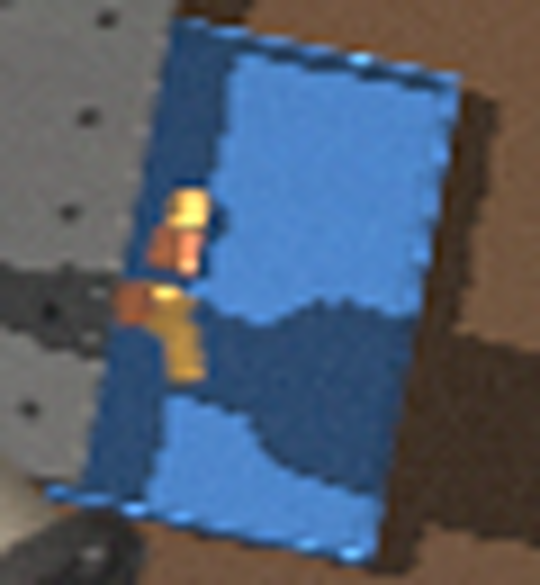

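Copper plate is flat (z≈9 mm) and inside. The disc seems propped at z≈20–27 mm against a limit of 34 mm. I'd like a firmer number, so I'll take two close wrist views over the tray.

Call:
send_rows:
  motion:
    - {"dp": [-0.004, -0.04, 0], "rot": [0, 0, 0], "grip": 0.085}
    - {"dp": [-0.004, -0.045, 0], "rot": [0, 0, 0], "grip": 0.085}
    - {"dp": [-0.004, -0.045, 0], "rot": [0, 0, 0], "grip": 0.085}
    - {"dp": [-0.004, -0.045, 0], "rot": [0, 0, 0], "grip": 0.085}
    - {"dp": [-0.004, -0.045, 0], "rot": [0, 0, 0], "grip": 0.085}
    - {"dp": [-0.004, -0.03, -0.02], "rot": [0, 0, 0], "grip": 0.085}
    - {"dp": [0, 0, 0], "rot": [0, 0, 0], "grip": 0.085}
    - {"dp": [0, 0, 0], "rot": [0, 0, 0], "grip": 0.085}

```text
clock: 17.35
tcp_pos: [0.5495, -0.0375, 0.292]
orientation: [-2.408, -2.008, 0.002]
contact_force: [1.2, 0.2, 0.4]
grip_width: 0.085
```

```bash
python3 st.py; python3 -c "
from bench import imaging;import pickle;pickle.dump(imaging.grab_frame('wrist'),open('wa.pkl','wb'))"
```

```text
17.35 [ 0.5495 -0.0375  0.292 ] head 79.63 tiltfix [-0.0042 -0.0049 -0.    ] local [-0.0088 -0.0697] [1.2 0.2 0.4] 0.08496228180678297
```

Call:
send_rows:
  motion:
    - {"dp": [-0.002, -0.03, 0], "rot": [0, 0, 0], "grip": 0.085}
    - {"dp": [-0.002, -0.04, 0], "rot": [0, 0, 0], "grip": 0.085}
    - {"dp": [-0.002, -0.04, 0], "rot": [0, 0, 0], "grip": 0.085}
    - {"dp": [-0.002, -0.04, 0], "rot": [0, 0, 0], "grip": 0.085}
    - {"dp": [0, 0, 0], "rot": [0, 0, 0], "grip": 0.085}
    - {"dp": [0, 0, 0], "rot": [0, 0, 0], "grip": 0.085}

```text
clock: 18.15
tcp_pos: [0.5448, -0.1804, 0.2947]
orientation: [-2.391, -2.03, -0.007]
contact_force: [0.3, 0.1, 0.1]
grip_width: 0.0848
```

```bash
python3 st.py
python3 - <<'E'
from h import *
from bench import imaging
from scipy.optimize import least_squares
pl=np.load('plate.npy');pickle.dump(imaging.grab_frame('wrist'),open('wb.pkl','wb'))
F=[pickle.load(open(n,'rb')) for n in('wa.pkl','wb.pkl')];L=[]
for f in F:
    h=cv2.cvtColor(f['img'],cv2.COLOR_RGB2HSV)
    poly=P(f,[(-.124,-.120,.02),(.064,-.120,.02),(.064,-.25,.003),(-.124,-.25,.003)],pl).astype(int)
    q=np.zeros(h.shape[:2],'uint8');cv2.fillPoly(q,[poly],255)
    red=cv2.inRange(h,(0,80,60),(13,255,255))&q;red=cv2.morphologyEx(red,cv2.MORPH_OPEN,np.ones((2,2)))
    N,_,st,ce=cv2.connectedComponentsWithStats(red);ok=[i for i in range(1,N) if st[i,4]>15]
    print('tray px',poly.tolist(),[(st[i].tolist(),ce[i].round(1).tolist()) for i in ok]);L.append([ce[i] for i in ok])
for a in L[0]:
  for b in L[1]:
    r=least_squares(lambda X:np.r_[w2px(F[0],X)-a,w2px(F[1],X)-b],[.52,-.1,.02])
    if r.cost<40:print(a.round(0),b.round(0),r.x.round(3),'tray-local',(loc(r.x,pl)-[-.03,-.19]).round(3),'cost',r.cost.round(1))
E
```

```text
18.15 [ 0.5448 -0.1804  0.2947] head 80.66 tiltfix [-0.007 -0.    -0.   ] local [ 0.0141 -0.2109] [0.3 0.1 0.1] 0.08476043372222167
tray px [[285, 73], [288, 207], [206, 202], [193, 73]] [([266, 126, 11, 14, 104], [270.9, 132.3]), ([261, 145, 11, 12, 111], [266.4, 150.9])]
tray px [[393, 56], [381, 193], [295, 187], [296, 55]] [([367, 110, 14, 14, 135], [373.1, 116.7]), ([358, 130, 10, 12, 106], [362.8, 135.7])]
[271. 132.] [373. 117.] [ 0.499 -0.101  0.026] tray-local [-0.017  0.048] cost 0.0
[266. 151.] [363. 136.] [ 0.524 -0.116  0.009] tray-local [0.011 0.038] cost 0.0
```

Both triangulations agree: the disc is at z≈26 mm and tray y≈+48 mm, inside the limits of 34 mm and 62 mm. Handing in.

```bash
python3 -c "
from bench import hand_in;print(hand_in())"
```

```text
the job is handed in; nothing more can be done
None
```

I wiped all five offcuts into the blue tray in one straight sweep and set the scraper back upright on its rest. I handed in at about 18 s of the 48 s allowed. `hand_in` reports no verdict, so the result rests on my own checks below.

- **Offcuts:** The last pictures show a clear plate and five pieces in the tray.
    - **Copper disc:** It did not fall flat. It is propped near the plate-side wall, with its visible surface at z ≈ 26–27 mm and tray y ≈ +48 mm. The limits are 34 mm and 62 mm. Two separate triangulations agreed on this.
    - **Copper plate piece:** It lies inside the tray at z ≈ 9 mm.
    - **Brass pieces:** I checked these three only by eye.
- **Scraper:** It is released and looks upright on the rest, placed about 3 mm from the rest's centre. I did not measure its final pose again after letting go. The force reading never showed contact as I set it down (-3.3 N throughout). I took it as seated because the height stopped at 75 mm, the same as when I first gripped it.
- **Bystanders:** The brass frame, V-block, tin and cups show no shift in the top view to within one pixel, about 3.5 mm.

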